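Clamp a sample cartridge in the stage fixture

ROBOT

A 6-joint arm with a two-finger parallel gripper is mounted at the origin on the work surface. World frame = base frame: x ahead of the robot, y to its left, z up, the work surface at z = 0. Lengths are in m, angles in rad, forces in N, time in s.
With the tool pointing down it reaches from about 0.3 to 0.775 m from the base axis. Payload 14.6 kg.
Tool frame: the origin (TCP) lies midway between the tips of the shut fingers; the grasp point (between the pads) lies 19 mm behind it; z points along the fingers, y is the direction in which the jaws open and shut (so a half turn about z gives the same grasp; the last joint's range is limited). The gripper opens to 94 mm and grips with 3 to 60 N. Pads are 16 mm wide; open, the fingers measure 119 mm over their backs; the gripper's body (75 mm by 177 mm) begins 78 mm behind the grasp point.
Start: joints at [-1.317, 0.3, 1.521, -0, 1.321, -0.067], TCP at [0.173, -0.522, 0.205] pointing down, gripper open.
Joint ranges: [-3.03, 3.03], [-0.79, 2.21], [0.23, 2.52], [-1.04, 4.18], [0, 3.07], [-2.55, 2.55]. Speed limits (rad/s): [2.22, 2.22, 2.57, 3.14, 3.14, 3.14].

INTERFACE

Orientations are given as [roll, pitch, yaw] about the fixed x, y, z axes, in that order (R = Rz(yaw) Ry(pitch) Rx(roll)).
In Python, from station import readout, imaging, job gives the robot as it stands.
- The arm moves only by the tool arm_command, never from a script. Its argument "increments" is a list of rows, each an object with "gripper": the opening, from 0 (shut) to 1 (fully open); "slide": the shift along the world's x, y, z in m, a list of three; "yaw": the turn about the world's z in rad. A call has 1 to 8 rows; each row is the pose to reach, as a shift and turn from the pose commanded when the call began; what a row does not reach only later rows make up. A row lasts 1/8 s, in which the tool goes at most 62.5 mm and 10.7 degrees, less where a joint would pass 70% of its speed; a pose out of reach is approached as far as the arm can. A call with a gripper value outside its range is refused whole. The fingers move at their own pace and stop on an object; "grip_force" is the grip in N (left out, the last holds). Time passes only in rows, so rows that repeat a pose let the fingers close. It gives the time, the measured TCP pose, the force and the opening at its end, in the units of the state.
- readout.get_obs(): the state, without advancing time (a new reading comes with each control period).
- imaging.camera(name): name is "scene" or "top" or "wrist"; returns a dict with "color" (384x512x3 uint8, red, green, blue), "mtx" (3x3 intrinsics, pixels), "rvec" (rotation vector, rad) and "tvec" (3), from world to camera coordinates, as OpenCV has them. Camera axes: x right, y down, z forward; pixel columns grow to the right and rows downward; lengths in m; the calibration is good to about 2 mm. A picture is of the moment at which its call begins. There is no depth.
- job.hand_in(): hands the job in, once; it reports no verdict.
The state is a dict: "time_s": time; "qpos": joint angles; "joint_vel": joint speeds; "tau": joint torques, N m; "ee_pos": TCP position; "eef_rot": TCP orientation; "force": force on the tool from outside, world axes, zero at the start; "moment": the same for the moment, N m; "grip_width": finger opening in m.
Only numpy, scipy, OpenCV 4.12 (cv2) and the standard library are available. Lean on these libraries where they do the work, as an engineer would, in place of code of your own. Each camera call takes 0.05 s, during which the arm holds its last target. There are 200 camera calls.

TASK

Set the blue-topped sample cartridge down in the nest of the metal clamping fixture and clamp it there: first swing the hold-down clamp fully open by its red ball if it is not open already, and once the cartridge sits flat in the nest swing the clamp back so that its rubber foot rests on top of the cartridge. Leave the orange-topped cartridge where it stands.

Things in the scene. Friction and masses are not known exactly. Their poses are not given: they have to be found in the camera images.
- blue_cartridge: The part to load: white block with a blue upper third, black window and two steel ports on top, 105 to 210 g, 44 mm (its x) by 80 mm (its y) by 40 mm tall. Origin: centre of its underside; z up, y along the 80 mm length. Stands on the bench; fits the nest either way round. Pick it across the 44 mm.
- fixture: Fixed metal fixture. Origin under the nest centre at bench level, z up. Base 110 (x) by 172 mm (y); nest floor at z 12, a grey 60 (x) by 96 (y) mm area with 8 mm high black corner guides: cartridge length along y, 8 mm play all round. Clamp hinge parallel to x at y +85, z 75 mm, between cheeks up to z 87. Open arm tops out at z 155. Red ball (dia 30) centre at x 0, y 85+90 sin q, z 75+90 cos q mm, q = clamp.
- clamp (a joint): Angle q (rad) of a rigid lever: steel hold-down arm with rubber foot, and at right angles a rod with a red ball to pinch along fixture x (it turns in the grip) or push, about 2 N. 0 closed, arm level over nest, ball on top; 1.75 fully open, arm up, ball out to +y. Falls shut by its weight below 0.85, open above 1.1; between it may stay. Starts at any angle. On a seated cartridge it rests at about 0.07.
- orange_cartridge: Bystander, leave it alone: the same block with an orange upper third, 44 mm (its x) by 80 mm (its y) by 40 mm tall. Origin: centre of its underside; z up, y along the 80 mm length.
Not all that is in view belongs to the job. Leave any brown or turquoise look-alike of the blue_cartridge alone.

How it is judged:
By the outcome, as a careful person would: the job done as asked, in the order asked, and still so for the second after the job is handed in, with the robot touching nothing.
It also fails if it takes over 72 s, if anything falls off the work surface, if the arm or the gripper's body presses on something with over 40 N, if the wrist force passes 120 N, or if a joint passes its speed limit or range.

## Working session

There is one attempt and no reset: what is moved stays moved. The work goes in short steps, Python scripts to look and compute and a tool call to move; the robot and the scene stay as the last step left them, time stands still between calls to the robot, and variables do not carry over. Pictures are saved under pics/ and viewed, about 8 in all and at most 12, crops included, and the job is handed in when it is done.

Besides the shell and the picture viewer there is one more tool, called after ">>>" as name(argument=value, ...), one argument or row to a line, values as JSON. arm_command: Moves the arm, as the interface text tells. Its arguments: {"type":"object","properties":{"increments":{"type":"array","items":{"type":"object","properties":{"gripper":{"type":"number"},"slide":{"type":"array","items":{"type":"number"}},"yaw":{"type":"number"}}}},"grip_force":{"type":"number"}},"required":["increments"]}

```bash
mkdir -p pics
cat > h.py <<'E'
import numpy as np, cv2
from station import readout, imaging, job
def cam(n):
    c=imaging.camera(n); R=cv2.Rodrigues(np.array(c['rvec'],float))[0]; t=np.array(c['tvec'],float).ravel()
    return dict(im=c['color'],K=np.array(c['mtx']),R=R,t=t,rv=np.array(c['rvec'],float))
def ray(c,px,z):
    d=c['R'].T@np.linalg.inv(c['K'])@np.array([px[0],px[1],1.]); o=-c['R'].T@c['t']
    return o+d*(z-o[2])/d[2]
def proj(c,P):
    return cv2.projectPoints(np.array(P,float).reshape(-1,3),c['rv'],c['t'],c['K'],None)[0].reshape(-1,2)
def save(c,n,s=1.5): cv2.imwrite('pics/'+n,cv2.resize(c['im'][:,:,::-1],None,fx=s,fy=s))
def blobs(c,lo,hi,amin=40):
    m=cv2.inRange(cv2.cvtColor(c['im'],cv2.COLOR_RGB2HSV),lo,hi)
    cs=cv2.findContours(m,cv2.RETR_EXTERNAL,cv2.CHAIN_APPROX_NONE)[0]
    return sorted([k for k in cs if cv2.contourArea(k)>amin],key=cv2.contourArea,reverse=True)
E
python3 - <<'E'
from h import *
a=cam('scene');b=cam('top');save(a,'s1.png');save(b,'t1.png')
for c in(a,b): print(-c['R'].T@c['t'],c['K'][0,0])
print(readout.get_obs())
E
```

```text
[ 1.07410043 -0.18472489  0.50538539] 417.76944551602827
[ 0.40502453 -0.06422286  0.82731865] 348.8805828829672
{'time_s': 0.1, 'qpos': array([-1.31663277e+00,  3.00413761e-01,  1.52147495e+00,  4.06243013e-06,
        1.32070760e+00, -6.65733709e-02]), 'joint_vel': array([-0.00073513, -0.0014456 , -0.00120246,  0.00110864,  0.0007465 ,
        0.00027261]), 'tau': array([ 5.85948019e-04, -5.32647479e+01, -3.53287661e+01,  7.09240395e-02,
        2.34971009e-02, -8.26999712e-05]), 'ee_pos': array([ 0.17335309, -0.52173481,  0.20496268]), 'eef_rot': array([-3.14059149e+00, -7.06932581e-05,  3.20735881e-01]), 'force': array([0.09103711, 0.56796977, 0.03463651]), 'moment': array([0.03302788, 0.02702945, 0.0149579 ]), 'grip_width': 0.09411167566224787}
```

View pics/s1.png

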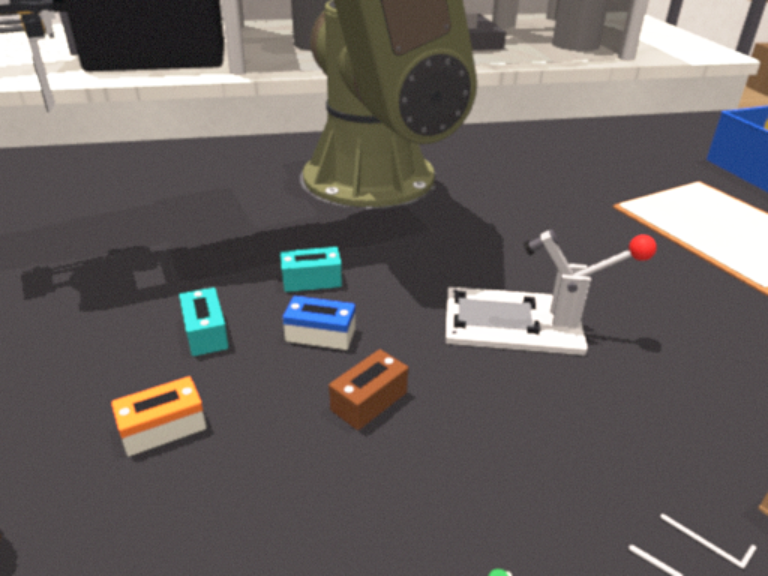

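View pics/t1.png

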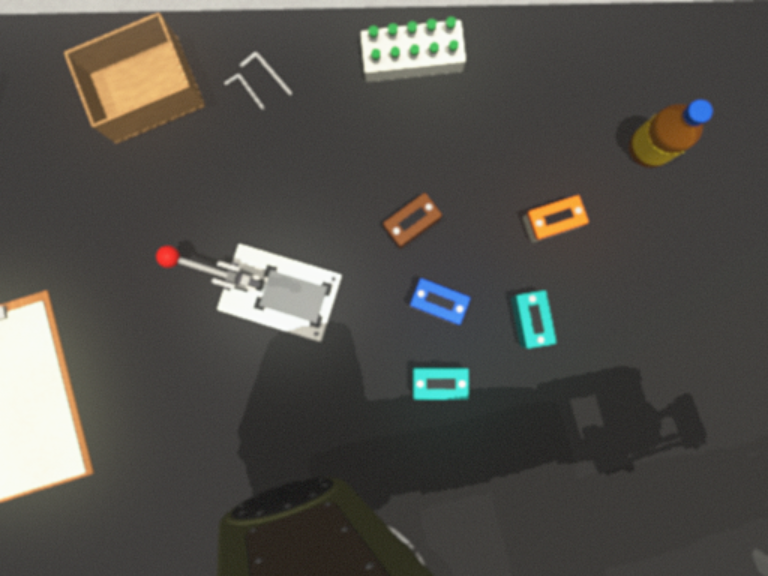

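The scene shows the clamp part-open, with the red ball at about (642,247) in the scene picture and (167,257) in the top one. The top view has the blue cartridge at (440,300), with a turquoise and a brown look-alike beside it. The fixture base is at (280,290).

```bash
cat > m.py <<'E'
from h import *
a=cam('scene');b=cam('top')
def tri(pa,pb):
    P=[c['K']@np.c_[c['R'],c['t']] for c in(a,b)]
    X=cv2.triangulatePoints(P[0],P[1],np.array(pa,float).reshape(2,1),np.array(pb,float).reshape(2,1)).ravel();return X[:3]/X[3]
red=[cv2.minEnclosingCircle(blobs(c,(0,180,120),(5,255,255))[0]) for c in(a,b)]
print('ball',red,tri(red[0][0],red[1][0]))
for k in blobs(b,(100,120,120),(120,255,255)):
    r=cv2.minAreaRect(k); p=np.array([ray(b,q,.04) for q in cv2.boxPoints(r)])
    if cv2.contourArea(k)<200: continue
    e=[p[1]-p[0],p[2]-p[1]]; L=[np.linalg.norm(v) for v in e]; l=e[int(L[1]>L[0])]
    print('blue top',r,p.mean(0),L,'len dir deg',np.degrees(np.arctan2(l[1],l[0])))
m=cv2.inRange(cv2.cvtColor(b['im'],cv2.COLOR_RGB2HSV),(0,0,105),(180,60,255))
m[:, :130]=0;m[:,240:]=0;m[:150]=0;m[235:]=0
m=cv2.morphologyEx(m,cv2.MORPH_OPEN,np.ones((9,9)))
k=max(cv2.findContours(m,0,2)[0],key=cv2.contourArea);r=cv2.minAreaRect(k)
p=np.array([ray(b,q,.012) for q in cv2.boxPoints(r)]);e=[p[1]-p[0],p[2]-p[1]]
L=[np.linalg.norm(v) for v in e]
for v in e: print('fix edge',np.linalg.norm(v),np.degrees(np.arctan2(v[1],v[0])))
print('fix base centre',p.mean(0),cv2.boxPoints(r).tolist())
v=b['im'].copy();cv2.drawContours(v,[cv2.boxPoints(r).astype(int)],0,(255,0,0),1)
cv2.imwrite('pics/f1.png',cv2.resize(v[140:250,90:350],None,fx=3,fy=3,interpolation=cv2.INTER_CUBIC)[:,:,::-1])
E
python3 m.py
```

```text
ball [((428.1734619140625, 164.2755126953125), 8.484419822692871), ((111.14545440673828, 170.53636169433594), 7.308856964111328)] [0.51083236 0.23839845 0.12876542]
blue top ((293.2069091796875, 200.48275756835938), (37.13906478881836, 20.79787826538086), 21.801406860351562) [ 0.45498609 -0.1402824   0.04      ] [np.float64(0.0471973341054845), np.float64(0.08335772078529113)] len dir deg -112.13762074098787
fix edge 0.11527512494779449 -15.61191139997294
fix edge 0.18113293804439448 -107.0342019774891
fix base centre [0.47175238 0.11099367 0.012     ] [[142.0286102294922, 206.7056427001953], [156.1328887939453, 160.16148376464844], [228.4608917236328, 182.0790557861328], [214.3566131591797, 228.6232147216797]]
```

View pics/f1.png

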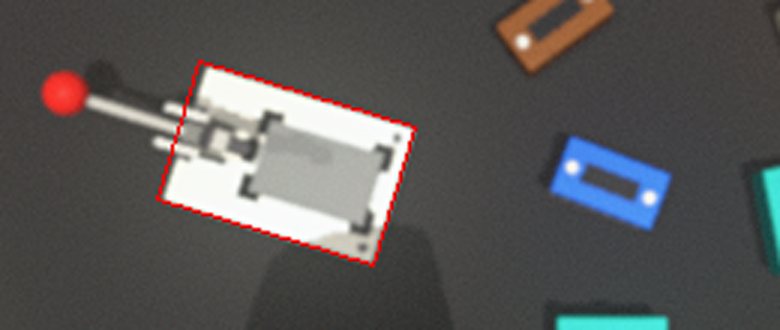

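The crop confirms the base outline. The nest's corner guides lie at crop pixels (270,122), (247,187), (382,155) and (361,222). The ball height of 0.129 gives q≈0.93, so the clamp is only part open.

Run:
```python
from h import *
b=cam('top')
p=[ray(b,(90+x/3,140+y/3),.018)[:2] for x,y in((270,122),(247,187),(382,155),(361,222))]
g=np.mean(p,0); print(np.round(p,4),g)
for v in(p[0]-p[2],p[1]-p[3],p[2]-p[3],p[0]-p[1]): print(np.linalg.norm(v),np.degrees(np.arctan2(v[1],v[0])))
ball=np.array([.5108,.2384]);d=ball-g;print(np.linalg.norm(d),np.degrees(np.arctan2(d[1],d[0])))
```

```text
[[0.5032 0.1222]
 [0.4522 0.1394]
 [0.4771 0.0339]
 [0.425  0.0498]] [0.4643939  0.08634254]
0.09204115618231186 73.51457820338328
0.09358901292703709 73.07447124759882
0.05448029748032895 -16.961901843873527
0.05379665528912016 -18.614035204184407
0.15898111909889528 73.02844200854656
```

>>> arm_command(
  increments=[
    {"slide": [0.338,0.76,0.03],"yaw": 0.953,"gripper": 0.7},
    {"slide": [0.338,0.76,0.03],"yaw": 0.953,"gripper": 0.7},
    {"slide": [0.338,0.76,0.03],"yaw": 0.953,"gripper": 0.7},
    {"slide": [0.338,0.76,0.03],"yaw": 0.953,"gripper": 0.7},
    {"slide": [0.338,0.76,0.03],"yaw": 0.953,"gripper": 0.7},
    {"slide": [0.338,0.76,0.03],"yaw": 0.953,"gripper": 0.7},
    {"slide": [0.338,0.76,0.03],"yaw": 0.953,"gripper": 0.7},
    {"slide": [0.338,0.76,0.03],"yaw": 0.953,"gripper": 0.7},
  ],
)

```text
time_s: 1.25
ee_pos: [0.3769, -0.0634, 0.2239]
eef_rot: [3.141, 0.0, 1.274]
force: [1.9, -0.4, -0.0]
grip_width: 0.066
```

>>> arm_command(
  increments=[
    {"slide": [0.134,0.301,0.0]},
    {"slide": [0.134,0.301,0.0]},
    {"slide": [0.134,0.301,0.0]},
    {"slide": [0.134,0.301,0.0]},
    {"slide": [0.134,0.301,0.0]},
    {"slide": [0.134,0.301,0.0]},
    {"slide": [0.134,0.301,0.0]},
  ],
)

```text
invalid input
```

Run:
```python
from h import *
o=readout.get_obs();print(o['ee_pos'],o['eef_rot'],o['force'])
w=cam('wrist');save(w,'w1.png',1);print(-w['R'].T@w['t'])
c=cv2.minEnclosingCircle(blobs(w,(0,150,80),(6,255,255))[0]);print(c,ray(w,c[0],.1288))
```

```text
[ 0.3768926  -0.06339325  0.22385288] [3.14060943e+00 2.09733124e-05 1.27364366e+00] [ 1.91419976 -0.4153229  -0.01931539]
[0.39880778 0.00826533 0.40436311]Traceback (most recent call last):
  File "<stdin>", line 4, in <module>
IndexError: list index out of range
```

View pics/w1.png

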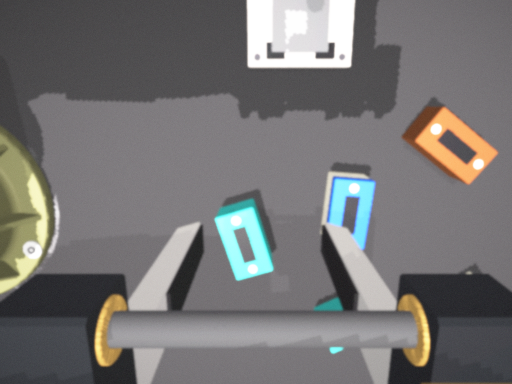

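The wrist view shows the fixture straight ahead, squared to the tool at (300,60), and the blue cartridge at (350,205). Every row has to carry all the fields, so I'll resend the move.

>>> arm_command(
  increments=[
    {"slide": [0.134,0.301,0.0],"yaw": 0,"gripper": 0.7},
    {"slide": [0.134,0.301,0.0],"yaw": 0,"gripper": 0.7},
    {"slide": [0.134,0.301,0.0],"yaw": 0,"gripper": 0.7},
    {"slide": [0.134,0.301,0.0],"yaw": 0,"gripper": 0.7},
    {"slide": [0.134,0.301,0.0],"yaw": 0,"gripper": 0.7},
    {"slide": [0.134,0.301,0.0],"yaw": 0,"gripper": 0.7},
    {"slide": [0.134,0.301,0.0],"yaw": 0,"gripper": 0.7},
  ],
)

```text
time_s: 2.17
ee_pos: [0.5103, 0.2358, 0.2229]
eef_rot: [-3.141, 0.001, 1.275]
force: [0.1, -0.5, -0.3]
grip_width: 0.0658
```

Run:
```python
from h import *
o=readout.get_obs();print(o['ee_pos'],o['eef_rot'],o['force'])
w=cam('wrist');save(w,'w2.png',1)
for n in('wrist','top','scene'):
  w=cam(n);k=blobs(w,(0,150,80),(6,255,255))
  if k: c=cv2.minEnclosingCircle(k[0]);print(n,c,ray(w,c[0],.1288))
```

```text
[0.51032177 0.23576202 0.22290151] [-3.14081531e+00  7.45345152e-04  1.27484281e+00] [ 0.13942923 -0.45720019 -0.26120055]
wrist ((261.671630859375, 185.80596923828125), 18.408716201782227) [0.51233886 0.24087626 0.1288    ]
top ((111.28571319580078, 170.5), 7.730573654174805) [0.51112289 0.23859405 0.1288    ]
scene ((428.3823547363281, 164.5), 8.74731731414795) [0.5117536  0.23787989 0.1288    ]
```

>>> arm_command(
  increments=[
    {"slide": [0.001,0.003,-0.06],"yaw": 0,"gripper": 0.7},
    {"slide": [0.001,0.003,-0.112],"yaw": 0,"gripper": 0.7},
    {"slide": [0.001,0.003,-0.112],"yaw": 0,"gripper": 0.7},
    {"slide": [0.001,0.003,-0.112],"yaw": 0,"gripper": 0.2},
    {"slide": [0.001,0.003,-0.112],"yaw": 0,"gripper": 0.2},
    {"slide": [0.001,0.003,-0.112],"yaw": 0,"gripper": 0.2},
    {"slide": [0.001,0.003,-0.112],"yaw": 0,"gripper": 0.2},
  ],
  grip_force=8,
)

```text
time_s: 3.25
ee_pos: [0.5114, 0.2388, 0.112]
eef_rot: [-3.142, -0.0, 1.274]
force: [-15.3, 7.6, 2.9]
grip_width: 0.0292
```

>>> arm_command(
  increments=[
    {"slide": [0.0001,0.0042,-0.006],"yaw": 0,"gripper": 0.2},
    {"slide": [0.0008,0.0082,-0.013],"yaw": 0,"gripper": 0.2},
    {"slide": [0.0018,0.0115,-0.021],"yaw": 0,"gripper": 0.2},
    {"slide": [0.0027,0.0144,-0.03],"yaw": 0,"gripper": 0.2},
    {"slide": [0.0036,0.0173,-0.0475],"yaw": 0,"gripper": 0.2},
    {"slide": [0.0035,0.0169,-0.065],"yaw": 0,"gripper": 0.2},
    {"slide": [0.0033,0.0162,-0.069],"yaw": 0,"gripper": 0.2},
    {"slide": [0.0033,0.0162,-0.069],"yaw": 0,"gripper": 0.2},
  ],
)

```text
time_s: 4.25
ee_pos: [0.5159, 0.2551, 0.0422]
eef_rot: [3.139, -0.001, 1.274]
force: [8.1, -0.4, -1.6]
grip_width: 0.0294
```

Run:
```python
from h import *
o=readout.get_obs();print(o['ee_pos'],o['eef_rot'],o['force'],o['grip_width'])
```

```text
[0.5159459  0.25508679 0.04219948] [ 3.13918277e+00 -1.43738552e-03  1.27375421e+00] [ 8.13148758 -0.44919325 -1.57913146] 0.029380317741176838
```

>>> arm_command(
  increments=[
    {"slide": [0,0,0],"yaw": 0,"gripper": 0.6},
    {"slide": [0,0,0],"yaw": 0,"gripper": 0.6},
    {"slide": [0,0,0.06],"yaw": 0,"gripper": 0.6},
    {"slide": [0,0,0.12],"yaw": 0,"gripper": 0.7},
    {"slide": [0,0,0.18],"yaw": 0,"gripper": 0.8},
    {"slide": [0,0,0.2],"yaw": 0,"gripper": 0.9},
    {"slide": [0,0,0.2],"yaw": 0,"gripper": 0.9},
  ],
)

```text
time_s: 5.12
ee_pos: [0.515, 0.2551, 0.2435]
eef_rot: [3.14, -0.001, 1.274]
force: [0.2, 0.5, -0.7]
grip_width: 0.0841
```

Run:
```python
from h import *
o=readout.get_obs();print(o['ee_pos'],o['force'])
a=cam('scene');b=cam('top')
r=[cv2.minEnclosingCircle(blobs(c,(0,180,120),(5,255,255))[0])[0] for c in(a,b)]
P=[c['K']@np.c_[c['R'],c['t']] for c in(a,b)]
X=cv2.triangulatePoints(P[0],P[1],np.array(r[0]),np.array(r[1])).ravel();print(X[:3]/X[3])
```

```text
[0.51497134 0.25507866 0.24346409] [ 0.17466557  0.47820837 -0.73370146]
[0.51529368 0.2519097  0.06157095]
```

>>> arm_command(
  increments=[
    {"slide": [-0.06,-0.395,0],"yaw": -0.087,"gripper": 0.9},
    {"slide": [-0.06,-0.395,0],"yaw": -0.087,"gripper": 0.9},
    {"slide": [-0.06,-0.395,0],"yaw": -0.087,"gripper": 0.9},
    {"slide": [-0.06,-0.395,0],"yaw": -0.087,"gripper": 0.9},
    {"slide": [-0.06,-0.395,0],"yaw": -0.087,"gripper": 0.9},
    {"slide": [-0.06,-0.395,0],"yaw": -0.087,"gripper": 0.9},
    {"slide": [-0.06,-0.395,-0.04],"yaw": -0.087,"gripper": 0.9},
    {"slide": [-0.06,-0.395,-0.08],"yaw": -0.087,"gripper": 0.9},
  ],
)

```text
time_s: 6.22
ee_pos: [0.4537, -0.1416, 0.1599]
eef_rot: [-3.14, 0.0, 1.184]
force: [0.7, -0.1, -1.0]
grip_width: 0.0841
```

```bash
cat > blue.py <<'E'
from h import *
import sys
z=float(sys.argv[1])
o=readout.get_obs();print(o['ee_pos'],o['eef_rot'],o['force'],o['grip_width'])
w=cam('wrist');save(w,sys.argv[2],1)
k=[k for k in blobs(w,(104,120,70),(120,255,255),300)]
for k in k[:2]:
    p=np.array([ray(w,q,z)[:2] for q in k.reshape(-1,2)],np.float32)*1000
    r=cv2.minAreaRect(p);bp=cv2.boxPoints(r);e=[bp[1]-bp[0],bp[2]-bp[1]];l=max(e,key=np.linalg.norm)
    print('centre mm',r[0],'size',r[1],'len rad',np.arctan2(l[1],l[0])%np.pi)
E
python3 blue.py .04 w3.png
```

```text
[ 0.45366616 -0.14159694  0.15989677] [-3.13967557e+00  9.67338957e-05  1.18403074e+00] [ 0.72669279 -0.1389422  -0.98289332] 0.08405242647282503
centre mm (456.4182434082031, -138.7698974609375) size (81.98046112060547, 46.28662109375) len rad 1.1916167
```

View pics/w3.png

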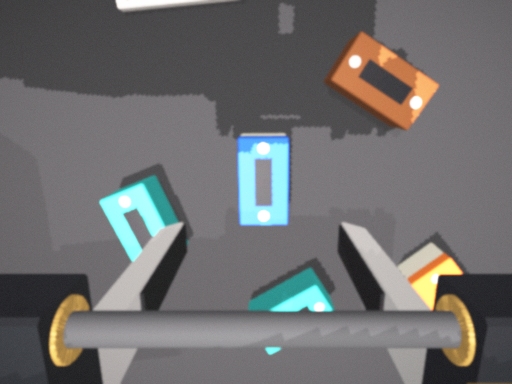

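>>> arm_command(
  increments=[
    {"slide": [0.002,0.002,-0.06],"yaw": 0.006,"gripper": 0.9},
    {"slide": [0.002,0.002,-0.11],"yaw": 0.006,"gripper": 0.9},
    {"slide": [0.002,0.002,-0.15],"yaw": 0.006,"gripper": 0.9},
    {"slide": [0.002,0.002,-0.15],"yaw": 0.006,"gripper": 0.9},
    {"slide": [0.002,0.002,-0.15],"yaw": 0.006,"gripper": 0.35},
    {"slide": [0.002,0.002,-0.15],"yaw": 0.006,"gripper": 0.35},
    {"slide": [0.002,0.002,-0.15],"yaw": 0.006,"gripper": 0.35},
    {"slide": [0.002,0.002,-0.15],"yaw": 0.006,"gripper": 0.35},
  ],
  grip_force=20,
)

```text
time_s: 7.28
ee_pos: [0.457, -0.1383, 0.013]
eef_rot: [3.141, -0.0, 1.193]
force: [0.9, 0.3, 0.6]
grip_width: 0.048
```

>>> arm_command(
  increments=[
    {"slide": [0,0,0],"yaw": 0,"gripper": 0.35},
    {"slide": [0,0,0],"yaw": 0,"gripper": 0.35},
    {"slide": [0,0,0.05],"yaw": 0,"gripper": 0.35},
    {"slide": [0,0,0.1],"yaw": 0,"gripper": 0.35},
    {"slide": [0,0,0.1],"yaw": 0,"gripper": 0.35},
  ],
)

```text
time_s: 7.9
ee_pos: [0.4583, -0.1387, 0.1155]
eef_rot: [3.136, -0.0, 1.193]
force: [0.2, 0.1, -2.7]
grip_width: 0.0441
```

```bash
python3 blue.py .137 w4.png
```

```text
[ 0.45825191 -0.13873776  0.11549499] [ 3.13559130e+00 -6.06107265e-05  1.19278455e+00] [ 0.16279403  0.09565605 -2.71081239] 0.04405189466692127
centre mm (459.8455810546875, -135.57354736328125) size (72.17752838134766, 47.065223693847656) len rad 1.190763
```

>>> arm_command(
  increments=[
    {"slide": [0.006,0.226,0],"yaw": 0.081,"gripper": 0.35},
    {"slide": [0.006,0.226,0],"yaw": 0.081,"gripper": 0.35},
    {"slide": [0.006,0.226,0],"yaw": 0.081,"gripper": 0.35},
    {"slide": [0.006,0.226,0],"yaw": 0.081,"gripper": 0.35},
    {"slide": [0.006,0.226,0],"yaw": 0.081,"gripper": 0.35},
    {"slide": [0.006,0.226,-0.03],"yaw": 0.081,"gripper": 0.35},
    {"slide": [0.006,0.226,-0.06],"yaw": 0.081,"gripper": 0.35},
    {"slide": [0.006,0.226,-0.06],"yaw": 0.081,"gripper": 0.35},
  ],
)

```text
time_s: 8.95
ee_pos: [0.4611, 0.0868, 0.05]
eef_rot: [-3.136, 0.002, 1.273]
force: [0.1, -0.9, -1.2]
grip_width: 0.044
```

```bash
python3 blue.py .0825 w5.png; python3 -c "
from h import *
s=cam('scene');cv2.imwrite('pics/s2.png',cv2.resize(s['im'][120:260,270:450],None,fx=4,fy=4)[:,:,::-1])"
```

```text
[0.46105121 0.08683778 0.05002759] [-3.13648255e+00  2.30993467e-03  1.27298981e+00] [ 0.1283675  -0.88159722 -1.15497615] 0.043959865612298504
centre mm (464.0355224609375, 94.79438781738281) size (67.23798370361328, 43.859283447265625) len rad 1.2733543
```

View pics/w5.png

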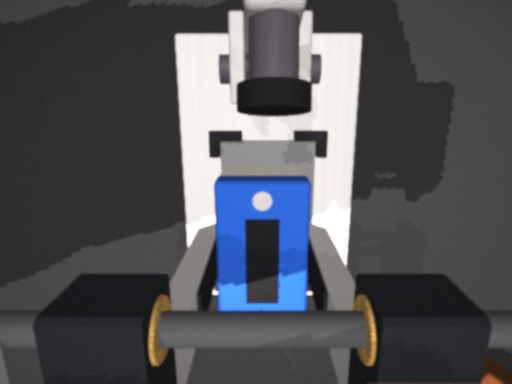

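View pics/s2.png

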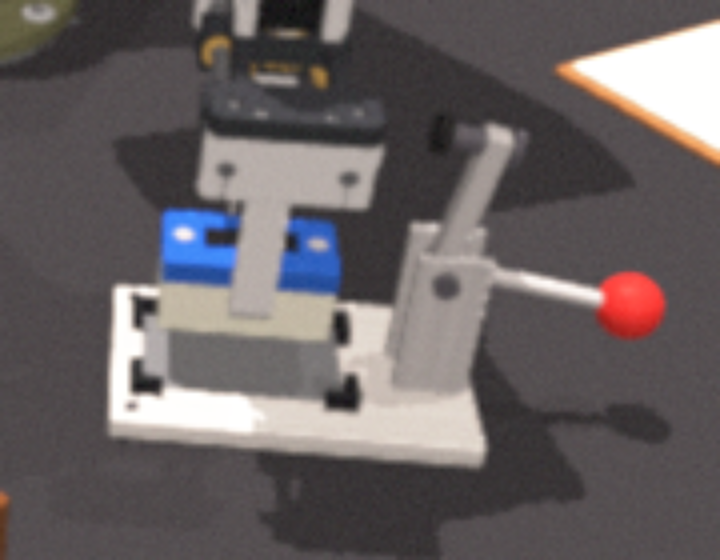

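The wrist view shows the cartridge squared up, with its far top edge at row 177 and columns 217–307. The far guides are at row 143 and columns 210–327, and the clamp is fully open. I'll compare these metrically.

Run:
```python
from h import *
w=cam('wrist');u=np.array([np.cos(1.275),np.sin(1.275)]);x=np.array([u[1],-u[0]])
O=np.array([.4645,.087]);f=lambda px,z:np.round([(ray(w,px,z)[:2]-O)@x*1e3,(ray(w,px,z)[:2]-O)@u*1e3],1)
print('tcp',(readout.get_obs()['ee_pos'][:2]-O)@x,(readout.get_obs()['ee_pos'][:2]-O)@u)
for n,p,z in [('grey L',(221,143),.012),('grey R',(316,143),.012),('guideL far',(208,131),.02),('guideR far',(328,131),.02),('baseL',(176,35),.012),('baseR',(361,35),.012),('cartL',(217,178),.0775),('cartR',(307,178),.0775)]: print(n,f(p,z))
```

```text
tcp -0.0014111775624038128 1.4087566247111831e-05
grey L [-27.4  47.8]
grey R [33.4 47.7]
guideL far [-34.1  56.1]
guideR far [39.2 56. ]
baseL [-51.9 111.7]
baseR [ 57.6 111.5]
cartL [-22.   39.7]
cartR [19.6 39.6]
```

>>> arm_command(
  increments=[
    {"slide": [0.0033,-0.001,0],"yaw": 0,"gripper": 0.35},
    {"slide": [0.0033,-0.001,-0.012],"yaw": 0,"gripper": 0.35},
    {"slide": [0.0033,-0.001,-0.02],"yaw": 0,"gripper": 0.35},
    {"slide": [0.0033,-0.001,-0.024],"yaw": 0,"gripper": 0.35},
    {"slide": [0.0033,-0.001,-0.025],"yaw": 0,"gripper": 0.35},
    {"slide": [0.0033,-0.001,-0.025],"yaw": 0,"gripper": 0.35},
  ],
)

```text
time_s: 9.85
ee_pos: [0.4661, 0.0869, 0.0275]
eef_rot: [3.142, -0.0, 1.274]
force: [0.0, 0.5, -1.2]
grip_width: 0.0437
```

>>> arm_command(
  increments=[
    {"slide": [0,0,-0.002],"yaw": 0,"gripper": 0.35},
    {"slide": [0,0,-0.003],"yaw": 0,"gripper": 0.35},
    {"slide": [0,0,-0.003],"yaw": 0,"gripper": 0.35},
  ],
)

```text
time_s: 10.22
ee_pos: [0.4661, 0.0869, 0.0248]
eef_rot: [3.141, -0.0, 1.274]
force: [-2.5, 0.7, 4.3]
grip_width: 0.0438
```

>>> arm_command(
  increments=[
    {"slide": [0,0,0],"yaw": 0,"gripper": 0.7},
    {"slide": [0,0,0],"yaw": 0,"gripper": 0.7},
    {"slide": [0,0,0],"yaw": 0,"gripper": 0.7},
    {"slide": [0,0,0.06],"yaw": 0,"gripper": 0.7},
    {"slide": [0,0,0.12],"yaw": 0,"gripper": 0.7},
    {"slide": [0,0,0.18],"yaw": 0,"gripper": 0.7},
    {"slide": [0,0,0.22],"yaw": 0,"gripper": 0.7},
    {"slide": [0,0,0.22],"yaw": 0,"gripper": 0.7},
  ],
)

```text
time_s: 11.22
ee_pos: [0.467, 0.087, 0.2472]
eef_rot: [3.137, -0.002, 1.274]
force: [-0.5, 0.8, -0.5]
grip_width: 0.0661
```

```bash
python3 blue.py .052 w6.png; python3 -c "
from h import *
s=cam('scene');s=cv2.resize(s['im'][120:260,270:450],None,fx=3,fy=3);w=cam('wrist')['im'];w=cv2.resize(w[:,100:420],None,fx=.8,fy=.8)
n=np.zeros((420,800,3),np.uint8);n[:s.shape[0],:540]=s;n[:w.shape[0],540:540+w.shape[1]]=w;cv2.imwrite('pics/c1.png',n[:,:,::-1])"
```

```text
[0.46700095 0.08695062 0.24720732] [ 3.13670559e+00 -2.11896862e-03  1.27384770e+00] [-0.46535359  0.78713582 -0.45800953] 0.06605741622238845
centre mm (466.5601501464844, 85.29409790039062) size (45.243324279785156, 16.88797950744629) len rad 1.2717202
```

View pics/c1.png

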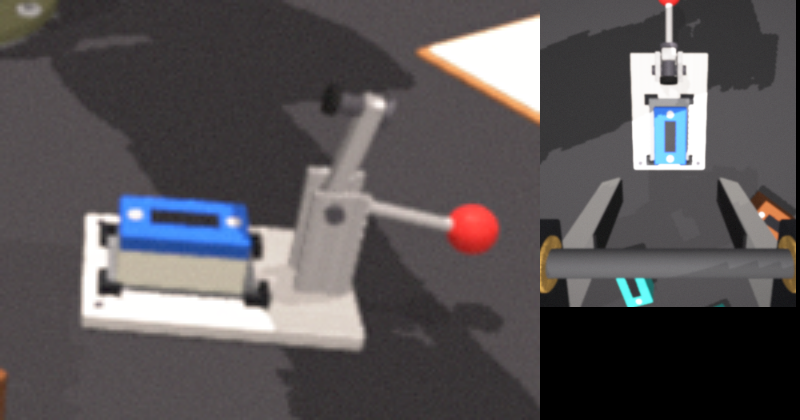

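The cartridge sits inside all four guides, and the clamp is fully open. Next I go back to the ball.

>>> arm_command(
  increments=[
    {"slide": [0.048,0.168,0],"yaw": 0,"gripper": 0.6},
    {"slide": [0.048,0.168,0],"yaw": 0,"gripper": 0.6},
    {"slide": [0.048,0.168,0],"yaw": 0,"gripper": 0.6},
    {"slide": [0.048,0.168,0],"yaw": 0,"gripper": 0.6},
    {"slide": [0.048,0.168,-0.06],"yaw": 0,"gripper": 0.6},
    {"slide": [0.048,0.168,-0.12],"yaw": 0,"gripper": 0.6},
    {"slide": [0.048,0.168,-0.18],"yaw": 0,"gripper": 0.6},
    {"slide": [0.048,0.168,-0.205],"yaw": 0,"gripper": 0.6},
  ],
)

```text
time_s: 12.38
ee_pos: [0.5118, 0.2529, 0.0351]
eef_rot: [-3.137, 0.004, 1.273]
force: [-0.4, 0.4, 0.3]
grip_width: 0.0561
```

>>> arm_command(
  increments=[
    {"slide": [0.0,0,0.0],"yaw": 0,"gripper": 0.6},
  ],
)

```text
time_s: 12.5
ee_pos: [0.5126, 0.2534, 0.0372]
eef_rot: [-3.138, 0.003, 1.273]
force: [-0.1, 0.8, 0.3]
grip_width: 0.0562
```

Shift to the ball centre and pinch.

>>> arm_command(
  increments=[
    {"slide": [0.0015,0.0005,0.002],"yaw": 0,"gripper": 0.6},
    {"slide": [0.0015,0.0005,0.002],"yaw": 0,"gripper": 0.2},
    {"slide": [0.0015,0.0005,0.002],"yaw": 0,"gripper": 0.2},
    {"slide": [0.0015,0.0005,0.002],"yaw": 0,"gripper": 0.2},
    {"slide": [0.0015,0.0005,0.002],"yaw": 0,"gripper": 0.2},
  ],
  grip_force=8,
)

```text
time_s: 13.12
ee_pos: [0.5161, 0.2553, 0.0419]
eef_rot: [3.14, -0.001, 1.274]
force: [3.4, -1.2, 1.7]
grip_width: 0.0291
```

>>> arm_command(
  increments=[
    {"slide": [0.0004,0.0011,0.0224],"yaw": 0,"gripper": 0.2},
    {"slide": [-0.0006,-0.0018,0.04],"yaw": 0,"gripper": 0.2},
    {"slide": [-0.0025,-0.008,0.0568],"yaw": 0,"gripper": 0.2},
    {"slide": [-0.0053,-0.0173,0.0719],"yaw": 0,"gripper": 0.2},
    {"slide": [-0.0089,-0.0293,0.0848],"yaw": 0,"gripper": 0.2},
    {"slide": [-0.0133,-0.0435,0.095],"yaw": 0,"gripper": 0.2},
    {"slide": [-0.0181,-0.0593,0.102],"yaw": 0,"gripper": 0.2},
    {"slide": [-0.0227,-0.0744,0.1054],"yaw": 0,"gripper": 0.2},
  ],
)

```text
time_s: 14.12
ee_pos: [0.493, 0.18, 0.1477]
eef_rot: [3.14, -0.001, 1.274]
force: [8.0, -1.5, -0.3]
grip_width: 0.0293
```

>>> arm_command(
  increments=[
    {"slide": [-0.001,-0.0034,0.0003],"yaw": 0,"gripper": 0.2},
    {"slide": [-0.001,-0.0034,0.0003],"yaw": 0,"gripper": 0.6},
    {"slide": [-0.001,-0.0034,0.0003],"yaw": 0,"gripper": 0.6},
    {"slide": [-0.001,-0.0034,0.0003],"yaw": 0,"gripper": 0.6},
    {"slide": [-0.001,-0.0034,0.06],"yaw": 0,"gripper": 0.6},
    {"slide": [-0.001,-0.0034,0.12],"yaw": 0,"gripper": 0.6},
    {"slide": [-0.001,-0.0034,0.15],"yaw": 0,"gripper": 0.6},
    {"slide": [-0.001,-0.0034,0.15],"yaw": 0,"gripper": 0.6},
  ],
)

```text
time_s: 15.12
ee_pos: [0.4923, 0.1778, 0.2986]
eef_rot: [3.139, -0.002, 1.274]
force: [-0.1, 0.2, 0.4]
grip_width: 0.0568
```

```bash
python3 -c "
from h import *
o=readout.get_obs();print(o['ee_pos'],o['force'])
a=cam('scene');b=cam('top')
r=[cv2.minEnclosingCircle(k[0])[0] if (k:=blobs(c,(0,180,120),(5,255,255))) else None for c in(a,b)];print(r)
if all(r):
  P=[c['K']@np.c_[c['R'],c['t']] for c in(a,b)];X=cv2.triangulatePoints(P[0],P[1],np.array(r[0]),np.array(r[1])).ravel();X=X[:3]/X[3];h=np.array([.4893,.1683]);y=(X[:2]-h)@[.292,.956];print(X,'q',np.arctan2(y,X[2]-.075))
s=cv2.resize(a['im'][120:260,270:450],None,fx=4,fy=4);cv2.imwrite('pics/s3.png',s[:,:,::-1])"
```

```text
[0.49226029 0.1778364  0.29858572] [-0.10401677  0.15284645  0.41543025]
[(393.24139404296875, 142.62069702148438), (135.72579956054688, 177.68548583984375)]
[0.49099221 0.17342234 0.16662908] q 0.058768244965456407
```

View pics/s3.png

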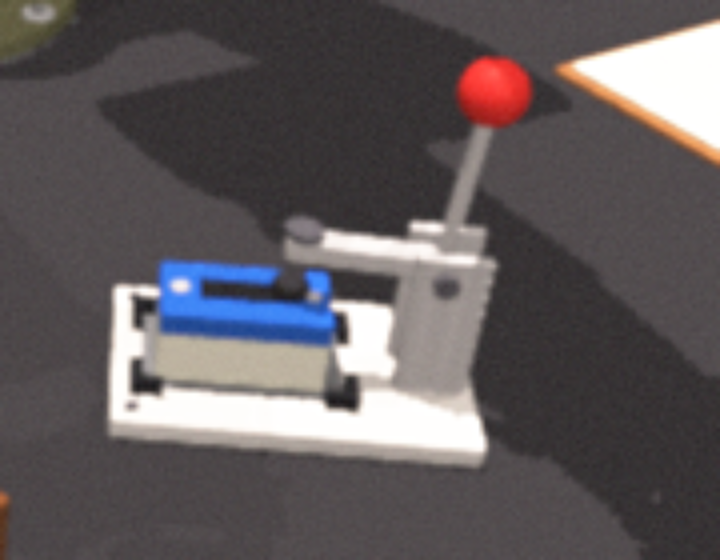

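The arm is level, its rubber foot at (290,283) rests on the blue top, and the ball gives q≈0.06 against the expected 0.07. The gripper is well clear.

```bash
python3 -c "
from station import job
print(job.hand_in())"
```

```text
the job is handed in; nothing more can be done
None
```

The blue cartridge is clamped in the nest, and I handed the job in at about 15 s of the 72 s allowed.

- **Opening:** The clamp started half open, at about 0.93 rad. I pinched the red ball and swung it open. A check from two cameras gave about 1.72 rad, against 1.75 nominal.
- **Loading:** I picked the blue cartridge across its 44 mm and shifted it about 3.5 mm sideways over the nest after a close look. I lowered it until it touched the nest floor; the highest force I read there was about 4 N.
- **Clamping:** I swung the ball back, released it and raised the gripper clear.

**Last checks:**
- In the last picture the cartridge looked flat inside all four guides, with the rubber foot on its top.
- The clamp angle measured about 0.06 rad, against the expected 0.07.
- The wrist force was about zero, with the gripper touching nothing.
- The highest wrist force I read was about 17 N, while first pinching the ball.

**Failed or disagreeing:**
- One move call was refused because its rows lacked some fields; nothing moved, and I resent it.
- The wrist view put the nest about 3 mm to one side of the top-view estimate. I used the wrist view.
- The wrist colour measurement of the seated cartridge came out at the wrong size (45 × 17 mm), so I relied on the pictures for seating.
- I did not re-measure the orange and look-alike cartridges at the end, but no move went near them.

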